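# Find the socket that fits the pulley nut

## Task

The freshly painted pulley on the stand is to be taken off: try the sockets from the parts tray on its nut until you find the one that fits. Stand any socket that will not go down back upright in the tray, and finish with the fitting one fully home over the nut, upright and still gripped in the hand, ready for the ratchet: do not let go of it. The paint is wet, so let nothing touch the purple parts, and leave the other things on the bench where they are.

Things in the scene. Friction and masses are not known exactly. Their poses are not given: they have to be found in the camera images.
- socket_1: deep 17 mm socket, blue sleeve, standing mouth down, 90 mm tall. Origin at its centre, 45 mm above its lower end. Lower 42 mm: round barrel 25.2 mm across, its hexagonal mouth 18.4 mm across flats, 30 mm deep. Upper 44 mm: steel hex drive end to grip, 22 mm across flats. Flats of both hexagons are square to the body's x axis and every 60 degrees from there; z up. Under 0.35 kg.
- socket_2: deep 22 mm socket, yellow sleeve, standing mouth down, 90 mm tall. Origin at its centre, 45 mm above its lower end. Lower 42 mm: round barrel 31.0 mm across, its hexagonal mouth 23.4 mm across flats, 30 mm deep. Upper 44 mm: steel hex drive end to grip, 22 mm across flats. Flats of both hexagons are square to the body's x axis and every 60 degrees from there; z up. Under 0.35 kg.
- socket_3: deep 27 mm socket, red sleeve, standing mouth down, 90 mm tall. Origin at its centre, 45 mm above its lower end. Lower 42 mm: round barrel 36.8 mm across, its hexagonal mouth 28.4 mm across flats, 30 mm deep. Upper 44 mm: steel hex drive end to grip, 22 mm across flats. Flats of both hexagons are square to the body's x axis and every 60 degrees from there; z up. Under 0.35 kg.
- nut_seat (a point): where the nut's underside sits on the stand, 93 mm above the bench: a socket fully home has its lower end here. Its nut stands in a round counterbore, 9 mm deep, in a bare aluminium boss 56 mm across, only 1.3 mm wider all round than the socket that fits: a smaller socket stops on the nut, a bigger one on the boss, 8 mm or more above the seat. Nothing here turns or gives.
- nut_1 (a point): centre of the top of one of the three pulleys' hex nuts, flats square to its x axis and every 60 degrees from there. The nut straight above nut_seat (within 10 mm sideways) is the one to work on; the others are on the drying rack. Sizes unmarked: one each of 17, 22 and 27 mm across flats, 11 to 15 mm high, top edge chamfered, stud end 3.5 mm above.
- nut_2 (a point): centre of the top of one of the three pulleys' hex nuts, flats square to its x axis and every 60 degrees from there. The nut straight above nut_seat (within 10 mm sideways) is the one to work on; the others are on the drying rack. Sizes unmarked: one each of 17, 22 and 27 mm across flats, 11 to 15 mm high, top edge chamfered, stud end 3.5 mm above.
- nut_3 (a point): centre of the top of one of the three pulleys' hex nuts, flats square to its x axis and every 60 degrees from there. The nut straight above nut_seat (within 10 mm sideways) is the one to work on; the others are on the drying rack. Sizes unmarked: one each of 17, 22 and 27 mm across flats, 11 to 15 mm high, top edge chamfered, stud end 3.5 mm above.
- paint_1: wet purple rim and web of pulley 1 (the one that carries nut_1), 130 mm across, 44 mm tall around the bare boss. Origin on the pulley's underside centre, z up. Pulley undersides are 50 mm above the bench.
- paint_2: wet purple rim and web of pulley 2 (the one that carries nut_2), 130 mm across, 44 mm tall around the bare boss. Origin on the pulley's underside centre, z up. Pulley undersides are 50 mm above the bench.
- paint_3: wet purple rim and web of pulley 3 (the one that carries nut_3), 130 mm across, 44 mm tall around the bare boss. Origin on the pulley's underside centre, z up. Pulley undersides are 50 mm above the bench.
- tray: flat grey steel parts tray fixed to the bench, 150 mm (x) by 290 mm (y), 16 mm high rim, floor 3 mm above the bench. Origin at the centre of its underside. The three sockets stand along y about 80 mm apart, about 25 mm from the middle on the -x side; the extension bar lies on the +x side.
- extension: bystander: socket extension bar, 155 mm long, 24 mm thick at its collar, lying in the parts tray. Origin at the centre of its underside.
- paint_can: bystander: small round paint tin, 72 mm across, 80 mm tall. Origin at the centre of its underside.
- mixing_cup: bystander: white plastic mixing cup, 88 mm across, 105 mm tall. Origin at the centre of its underside.
- tape_roll: bystander: flat roll of yellow masking tape, 104 mm across, 24 mm tall. Origin at the centre of its underside.
- brush: bystander: paint brush lying flat, 190 mm long. Origin at the centre of its underside.
- hardener: bystander: white plastic bottle with red cap, 56 mm across, 130 mm tall. Origin at the centre of its underside.
- gun_cup: bystander: aluminium spray-gun cup, 86 mm across, 85 mm tall. Origin at the centre of its underside.
Things that resemble listed ones, but are neither listed nor needed, are in the scene too. What is shaped like the socket_1 but green is not meant.

How it is judged (in metres and radians):
At the end, for the whole second after the job is handed in: One socket is over the nut on the stand, its lower end within 3.5 mm of the seat, centred within 3.5 mm, within 4 degrees of upright, at rest, gripped with 2 N or more. The other two stand upright (within 5.7 degrees), at rest, on the tray floor, not touched by the fingers (((z of socket_1 in the frame of nut_seat between 0.041 and 0.0485 m and horizontal distance between socket_1 and nut_seat below 0.0035 m and angle between socket_1's own z axis and vertical below 0.07 rad and linear speed of each of socket_1, socket_2, socket_3 below 0.02 m/s and contact force between the fingers and socket_1 above 2 N and x of socket_2 in the frame of tray between -0.07 and 0.07 m and y of socket_2 in the frame of tray between -0.14 and 0.14 m and z of socket_2 in the frame of tray between 0.043 and 0.053 m and angle between each of socket_2, socket_3's own z axis and vertical below 0.1 rad and contact force between the fingers and socket_2 below 0.1 N and x of socket_3 in the frame of tray between -0.07 and 0.07 m and y of socket_3 in the frame of tray between -0.14 and 0.14 m and z of socket_3 in the frame of tray between 0.043 and 0.053 m and contact force between the fingers and socket_3 below 0.1 N) or (z of socket_2 in the frame of nut_seat between 0.041 and 0.0485 m and horizontal distance between socket_2 and nut_seat below 0.0035 m and angle between socket_2's own z axis and vertical below 0.07 rad and linear speed of each of socket_2, socket_1, socket_3 below 0.02 m/s and contact force between the fingers and socket_2 above 2 N and x of socket_1 in the frame of tray between -0.07 and 0.07 m and y of socket_1 in the frame of tray between -0.14 and 0.14 m and z of socket_1 in the frame of tray between 0.043 and 0.053 m and angle between each of socket_1, socket_3's own z axis and vertical below 0.1 rad and contact force between the fingers and socket_1 below 0.1 N and x of socket_3 in the frame of tray between -0.07 and 0.07 m and y of socket_3 in the frame of tray between -0.14 and 0.14 m and z of socket_3 in the frame of tray between 0.043 and 0.053 m and contact force between the fingers and socket_3 below 0.1 N) or (z of socket_3 in the frame of nut_seat between 0.041 and 0.0485 m and horizontal distance between socket_3 and nut_seat below 0.0035 m and angle between socket_3's own z axis and vertical below 0.07 rad and linear speed of each of socket_3, socket_1, socket_2 below 0.02 m/s and contact force between the fingers and socket_3 above 2 N and x of socket_1 in the frame of tray between -0.07 and 0.07 m and y of socket_1 in the frame of tray between -0.14 and 0.14 m and z of socket_1 in the frame of tray between 0.043 and 0.053 m and angle between each of socket_1, socket_2's own z axis and vertical below 0.1 rad and contact force between the fingers and socket_1 below 0.1 N and x of socket_2 in the frame of tray between -0.07 and 0.07 m and y of socket_2 in the frame of tray between -0.14 and 0.14 m and z of socket_2 in the frame of tray between 0.043 and 0.053 m and contact force between the fingers and socket_2 below 0.1 N))); the arm keeps its last pose, push and grip.
It fails at once if wet paint touched by anything (over 0.5 N) (contact force between any of paint_1, paint_2, paint_3 and anything else above 0.5 N).
It fails at once if a bystander moved by more than 30 mm (distance of any of extension, paint_can, mixing_cup, tape_roll, brush, hardener, gun_cup from where it was at the start of the episode above 0.03 m).
It also fails if it takes over 72 s, if anything falls off the work surface, if the arm or the gripper's body presses on something with over 40 N, if the wrist force passes 120 N, or if a joint passes its speed limit or range.

## Robot

A 6-joint arm with a two-finger parallel gripper is mounted at the origin on the work surface. World frame = base frame: x ahead of the robot, y to its left, z up, the work surface at z = 0. Lengths are in mm, angles in degrees, forces in N, time in s.
With the tool pointing down it reaches from about 300 to 850 mm from the base axis. Payload 4.2 kg.
Tool frame: the origin (TCP) lies between the finger pads; the fingertips stand 19 mm ahead of it and the grasp point (between the pads) is the TCP (env.tips_ahead is the distance from the TCP to the fingertips, in mm); z points along the fingers, y is the direction in which the jaws open and shut (so a half turn about z gives the same grasp; the last joint's range is limited). The gripper opens to 91 mm and grips with 3 to 60 N. Pads are 32 mm wide; open, the fingers measure 118 mm over their backs; the gripper's body (76 mm by 178 mm) begins 60 mm behind the grasp point.
Start: joints at [-69.213, 18.312, 89.639, -0, 72.044, -1.146], TCP at [214.777, -533.397, 232.976] pointing down, gripper open.
Joint ranges: [-177.97, 177.97], [-48.28, 115.42], [12.27, 149.76], [-77.06, 257.06], [2.81, 150.46], [-146.56, 146.56]. Speed limits (degrees/s): [147.25, 147.25, 180, 180, 180, 180].

## Interface

Orientations are given as [roll, pitch, yaw] about the fixed x, y, z axes, in that order (R = Rz(yaw) Ry(pitch) Rx(roll)).
In Python, from workcell import telemetry, viewer, job_done, env gives the robot as it stands. The module is installed in compiled form; this text tells all that it offers.
- The arm moves only by the shell command python3 -m jog 'ROWS' [FORCE]. ROWS is JSON, a list of rows, each a list of 3 entries, a list of its own where there are three numbers: the shift along the tool's x, y, z in cm, then the turn about the tool's z in degrees, then the opening, from 0 (shut) to 1 (fully open). A call has 1 to 10 rows; each row shifts and turns the pose as measured when the row begins, along the tool's axes as they then stand; what a row does not reach is not made up. A row lasts 1/8 s, in which the tool goes at most 62.5 mm and 10.7 degrees, less where a joint would pass 70% of its speed; a pose out of reach is approached as far as the arm can. A call is refused whole if a number of a shift passes 6.25 or a number of a turn 10.7, either way. A call with a gripper value outside its range is refused whole. The fingers move at their own pace and stop on an object; FORCE is the grip in N (left out, the last holds). Time passes only in rows, so rows that do not move let the fingers close. It gives the time, the measured TCP pose, the force and the opening at its end, in the units of the state.
- telemetry.state(): the state, without advancing time (a new reading comes with each control period).
- viewer.grab_frame(name): name is "scene" or "top" or "wrist"; returns a dict with "color" (420x560x3 uint8, red, green, blue), "K" (3x3 intrinsics, pixels), "k1" (the pictures are not rectified: a ray, as slopes to the right and down, at radius r is drawn at 1 + k1 r^2 times it, then the intrinsics apply), "rvec" (rotation vector, rad) and "tvec" (3), from world to camera coordinates, as OpenCV has them. Camera axes: x right, y down, z forward; pixel columns grow to the right and rows downward; lengths in mm; the calibration is good to about 2 mm. A picture is of the moment at which its call begins. There is no depth.
- job_done(): hands the job in, once; it reports no verdict.
The state is a dict: "time_s": time; "qpos": joint angles; "qvel": joint speeds; "effort": joint torques, N m; "ee_pos": TCP position; "ee_rot": TCP orientation; "force": force on the tool from outside, world axes, zero at the start; "torque": the same for the moment, N m; "gripper_width": finger opening in mm.
Only numpy, scipy, OpenCV 4.12 (cv2) and the standard library are available. Lean on these libraries where they do the work, as an engineer would, in place of code of your own. Each camera call takes 0.05 s, during which the arm holds its last target. There are 200 camera calls.

## Working session

There is one attempt and no reset: what is moved stays moved. The work goes in short steps, Python scripts to look and compute and a shell command to move; the robot and the scene stay as the last step left them, time stands still between calls to the robot, and variables do not carry over. Pictures are saved under pics/ and viewed, about 8 in all and at most 12, crops included, and the job is handed in when it is done.

```bash
mkdir -p pics
cat > h.py <<'E'
import numpy as np, cv2, sys
from workcell import telemetry, viewer, env
def cam(n):
    f=viewer.grab_frame(n); f['R']=cv2.Rodrigues(np.array(f['rvec'],float))[0]; f['K']=np.array(f['K'],float); f['t']=np.array(f['tvec'],float).ravel(); return f
def save(f,n): cv2.imwrite('pics/'+n,f['color'][:,:,::-1])
def ray(f,u,v):
    d=np.array([float(f['k1']),0,0,0,0]); K=f['K']
    p=np.array([(u-K[0,2])/K[0,0],(v-K[1,2])/K[1,1]]); x=p.copy()
    for _ in range(30): x=p/(1+float(f['k1'])*(x@x))
    return -f['R'].T@f['t'], f['R'].T@np.array([x[0],x[1],1])
def onz(f,u,v,z):
    c,d=ray(f,u,v); return (c+d*(z-c[2])/d[2]).round(1)
def proj(f,P):
    q=f['R']@np.array(P,float)+f['t']; x=q[:2]/q[2]; x=x*(1+float(f['k1'])*(x@x))
    return np.array([f['K'][0,0]*x[0]+f['K'][0,2],f['K'][1,1]*x[1]+f['K'][1,2]])
def st():
    s=telemetry.state(); print({k:np.round(s[k],2).tolist() for k in('time_s','ee_pos','ee_rot','force','gripper_width')}); return s
E
python3 - <<'E'
from h import *
st()
for n in('scene','top','wrist'):
    f=cam(n); save(f,n+'0.png'); print(n,f['K'][0,0],f['k1'],-f['R'].T@f['t'])
E
```

```text
{'time_s': 0.0, 'ee_pos': [214.63, -532.93, 232.11], 'ee_rot': [-179.9, -0.0, 21.93], 'force': [0.34, 0.1, 0.09], 'gripper_width': 91.23}
scene 416.4882958640415 0.03864497275967317 [1136.48185539 -730.02628223  737.91661624]
top 388.7972916889408 -0.03599900738153353 [ 3.92268494e+02 -8.05415226e-01  9.43500998e+02]
wrist 323.51011868921006 0.019763577633993442 [ 290.04785763 -501.966255    382.9851047 ]
```

View pics/top0.png

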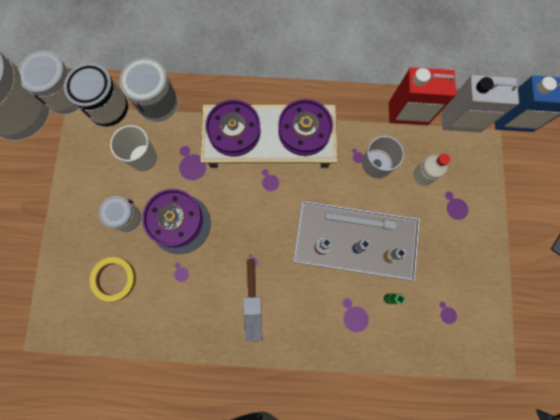

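View pics/scene0.png

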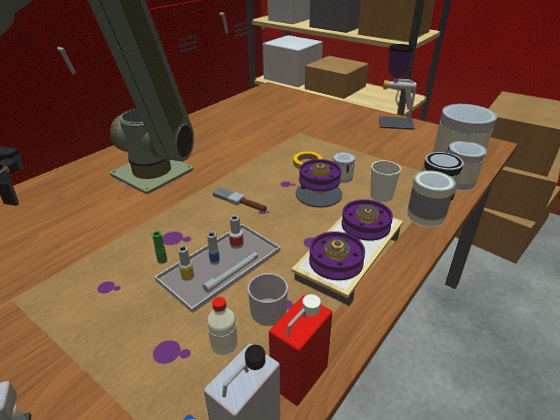

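The top view shows the pulley stand at (172,218), the rack pulleys at (233,128) and (306,127), and the tray around (357,240). In the tray, red is at (323,245), blue at (362,246) and yellow at (397,256). The green decoy is at (394,298). Next I'll zoom in.

Run:
```python
from h import *
f=cam('top'); im=f['color'][:,:,::-1]
a=cv2.resize(im[180:260,130:215],(400,376),interpolation=cv2.INTER_CUBIC)
b=cv2.resize(im[200:280,290:422],(400,242),interpolation=cv2.INTER_CUBIC)
c=cv2.resize(im[95:165,200:338],(400,203),interpolation=cv2.INTER_CUBIC)
o=np.zeros((460,800,3),np.uint8); o[:376,:400]=a; o[:242,400:]=b; o[250:453,400:]=c
cv2.imwrite('pics/z1.png',o)
hsv=cv2.cvtColor(f['color'],cv2.COLOR_RGB2HSV)
m=cv2.inRange(hsv,(130,80,30),(160,255,255))
for c in cv2.findContours(m,cv2.RETR_EXTERNAL,cv2.CHAIN_APPROX_NONE)[0]:
    if cv2.contourArea(c)>1000:
        e=cv2.fitEllipse(c); print(np.round(e[0],1),np.round(e[1],1),onz(f,*e[0],94),onz(f,*e[0],3))
for n,p in dict(red=(323,243),blue=(362,244),yel=(399,254)).items(): print(n,onz(f,*p,93))
print(onz(f,345,240,60))
```

```text
[172.2 218.1] [57.4 59.4] [539.1 230.2  94. ] [554.8 255.    3. ]
[232.9 127.2] [52.8 55.6] [762.7 112.4  94. ] [802.4 124.5   3. ]
[304.7 126.6] [52.5 55.6] [774.  -55.4  94. ] [814.8 -61.2   3. ]
red [ 502.9 -106.8   93. ]
blue [ 505.6 -192.7   93. ]
yel [ 488.1 -274.3   93. ]
[ 517. -161.   60.]
```

View pics/z1.png

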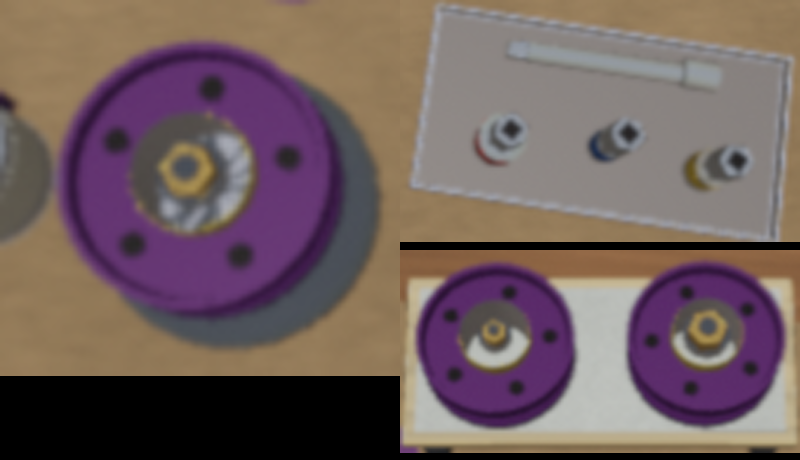

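The stand nut measures about 25 mm across its corners, while the rack nuts measure about 19 and 30 mm. That makes it the 22 mm nut, so I'll try yellow first and move above it.

```bash
python3 -m jog '[[[5.2,-2,0],0,1],[[5.2,-2,0],0,1],[[5.2,-2,0],0,1],[[5.2,-2,0],0,1],[[5.2,-2,0],0,1],[[5.2,-2,0],0,1],[[3.4,-1,0],0,1],[[0,0,0],0,1]]'
python3 - <<'E'
from h import *
s=st(); f=cam('wrist'); save(f,'w1.png'); print(-f['R'].T@f['t'],f['R'])
E
```

```text
time_s: 1.2
ee_pos: [495.1, -276.9, 230.6]
ee_rot: [-179.9, 0.0, 21.8]
force: [-0.6, -0.8, -0.2]
gripper_width: 91.3
{'time_s': 1.2, 'ee_pos': [495.11, -276.88, 230.56], 'ee_rot': [-179.91, 0.03, 21.76], 'force': [-0.58, -0.8, -0.21], 'gripper_width': 91.29}
[ 570.70406532 -246.0639378   381.29435559] [[ 0.37077581 -0.92871887 -0.00255969]
 [-0.88873786 -0.35561136  0.2892846 ]
 [-0.26957433 -0.10498484 -0.95723971]]
```

View pics/w1.png

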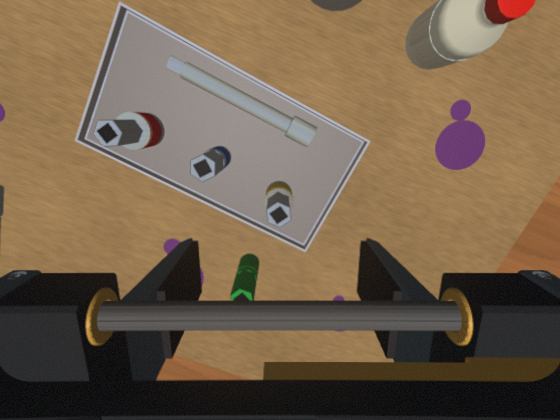

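The wrist view shows the yellow socket's top at about (279,213), with its barrel at (279,190). I'll measure its centre and hex angle.

Run:
```python
from h import *
s=st(); f=cam('wrist')
print(onz(f,279,214,93), 'blue',onz(f,203,167,93),'red',onz(f,107,132,93))
print('tray corners',[onz(f,*p,16) for p in((122,5),(368,142),(305,248),(78,139))])
im=f['color'][:,:,::-1]
a=cv2.resize(im[175:235,245:315],(700,600),interpolation=cv2.INTER_CUBIC)
cv2.imwrite('pics/w1z.png',a)
```

```text
{'time_s': 1.25, 'ee_pos': [494.09, -277.62, 230.56], 'ee_rot': [-179.9, 0.07, 21.69], 'force': [-0.7, 0.46, -0.15], 'gripper_width': 91.08}
[ 490.  -277.9   93. ] blue [ 505.5 -199.    93. ] red [ 503.6 -113.5   93. ]
tray corners [array([609.7, -65.2,  16. ]), array([ 581.7, -346.6,   16. ]), array([ 440.4, -331.5,   16. ]), array([466.8, -50.4,  16. ])]
```

View pics/w1z.png

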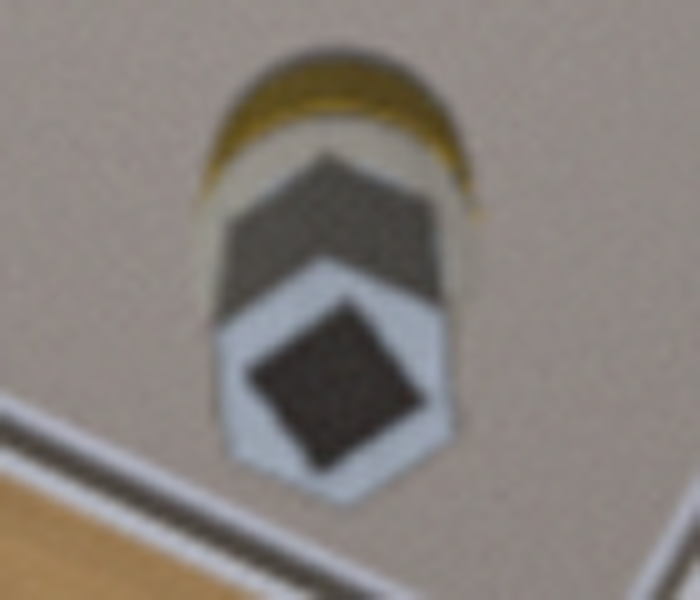

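The hex top has corners at crop (323,257), (443,313), (455,432), (345,503), (233,455) and (217,325).

```bash
cat >> h.py <<'E'
def hexa(f,pts,z):
    P=np.array([onz(f,*p,z)[:2] for p in pts]); c=P.mean(0); d=P-c
    a=np.degrees(np.arctan2(d[:,1],d[:,0])); w=np.exp(1j*np.radians(6*a)).mean()
    corner=np.degrees(np.angle(w))/6
    print('centre',c,'radii',np.hypot(*d.T).round(1),'flat normal angles mod 60:',(corner+30)%60); return c,(corner+30)%60
def delta(s,x,y):
    a=np.radians(s['ee_rot'][2]); dx,dy=x-s['ee_pos'][0],y-s['ee_pos'][1]
    print('tool shift cm',np.round([(dx*np.cos(a)+dy*np.sin(a))/10,(dx*np.sin(a)-dy*np.cos(a))/10],2))
E
python3 - <<'E'
from h import *
s=st(); f=cam('wrist')
p=[(323,257),(443,313),(455,432),(345,503),(233,455),(217,325)]
c,a=hexa(f,[(x/10-.05+245,y/10-.05+175) for x,y in p],93)
delta(s,*c); print('jaw axis world mod60',(s['ee_rot'][2]-90)%60)
E
```

```text
{'time_s': 1.3, 'ee_pos': [493.33, -278.41, 230.64], 'ee_rot': [-179.91, 0.09, 21.6], 'force': [-1.1, 0.52, 0.46], 'gripper_width': 91.06}
centre [ 489.86666667 -278.01666667] radii [12.  11.9 12.1 11.9 12.  12.3] flat normal angles mod 60: 56.559093273054145
tool shift cm [-0.31 -0.16]
jaw axis world mod60 51.60273473108734
```

```bash
python3 -m jog '[[[-0.3,-0.15,0],-5,0.5],[[0,0,0],0,0.5],[[0,0,4],0,0.5],[[0,0,4],0,0.5],[[0,0,2],0,0.5],[[0,0,0],0,0.5]]' 15
python3 - <<'E'
from h import *
s=st(); delta(s,489.9,-278.0); print((s['ee_rot'][2]-90)%60)
E
```

```text
time_s: 2.1
ee_pos: [485.5, -284.6, 129.7]
ee_rot: [179.9, 0.0, 25.7]
force: [-0.7, -0.3, 0.7]
gripper_width: 45.7
{'time_s': 2.1, 'ee_pos': [485.5, -284.64, 129.73], 'ee_rot': [179.88, 0.04, 25.72], 'force': [-0.74, -0.27, 0.69], 'gripper_width': 45.74}
tool shift cm [ 0.68 -0.41]
55.721671213829225
```

```bash
python3 -m jog '[[[0.68,-0.4,0],-1,0.5],[[0,0,0],0,0.5],[[0,0,0],0,0.5]]'
python3 - <<'E'
from h import *
s=st(); delta(s,489.9,-278.0); print((s['ee_rot'][2]-90)%60)
E
```

```text
time_s: 2.48
ee_pos: [491.3, -279.1, 132.7]
ee_rot: [179.6, -0.1, 26.7]
force: [-0.5, 0.4, -0.3]
gripper_width: 45.5
{'time_s': 2.48, 'ee_pos': [491.34, -279.08, 132.67], 'ee_rot': [179.62, -0.13, 26.66], 'force': [-0.49, 0.42, -0.31], 'gripper_width': 45.51}
tool shift cm [-0.08 -0.16]
56.66196108413803
```

```bash
python3 -m jog '[[[-0.1,-0.15,3],0,0.5],[[0,0,2.8],0,0.5],[[0,0,0],0,0.5],[[0,0,0],0,0.5]]'
python3 - <<'E'
from h import *
s=st(); delta(s,489.9,-278.0); print((s['ee_rot'][2]-90)%60)
E
```

```text
time_s: 2.98
ee_pos: [492.7, -279.8, 77.4]
ee_rot: [179.2, -0.4, 26.7]
force: [-0.5, -0.5, -0.4]
gripper_width: 45.7
{'time_s': 2.98, 'ee_pos': [492.66, -279.8, 77.41], 'ee_rot': [179.22, -0.37, 26.67], 'force': [-0.49, -0.54, -0.35], 'gripper_width': 45.72}
tool shift cm [-0.17 -0.29]
56.67411814222946
```

```bash
python3 -m jog '[[[-0.17,-0.29,0.4],0,0.5],[[0,0,0],0,0],[[0,0,0],0,0],[[0,0,0],0,0]]' 25
python3 - <<'E'
from h import *
s=st(); delta(s,489.9,-278.0); f=cam('wrist'); save(f,'w2.png')
E
```

```text
time_s: 3.48
ee_pos: [490.8, -278.4, 75.9]
ee_rot: [179.0, -0.5, 26.7]
force: [0.2, 1.0, -0.5]
gripper_width: 21.9
{'time_s': 3.48, 'ee_pos': [490.8, -278.4, 75.9], 'ee_rot': [179.02, -0.52, 26.66], 'force': [0.24, 0.96, -0.46], 'gripper_width': 21.87}
tool shift cm [-0.06 -0.08]
```

Gripped, with the width at 21.9 mm across the flats. The TCP is about 73 mm above the socket's lower end. I'll lift and carry it to a viewpoint short of the nut.

```bash
python3 -m jog '[[[0,0,-5.5],0,0],[[0,0,-5.5],0,0],[[0,0,-5.5],0,0]]' 30;  python3 -m jog '[[[2.5,-5.4,0],0,0],[[2.5,-5.4,0],0,0],[[2.5,-5.4,0],0,0],[[2.5,-5.4,0],0,0],[[2.5,-5.4,0],0,0],[[2.5,-5.4,0],0,0],[[2.5,-5.4,0],0,0],[[2.5,-5.2,0],0,0],[[0,0,0],0,0]]'
python3 - <<'E'
from h import *
s=st(); f=cam('wrist'); save(f,'w3.png'); delta(s,539,230)
E
```

```text
time_s: 3.9
ee_pos: [485.4, -275.0, 238.5]
ee_rot: [179.7, -0.0, 26.7]
force: [0.5, -1.2, -2.7]
gripper_width: 21.7
time_s: 5.03
ee_pos: [473.7, 210.8, 236.2]
ee_rot: [179.2, -0.4, 26.5]
force: [-0.3, -0.7, -3.0]
gripper_width: 21.9
{'time_s': 5.03, 'ee_pos': [473.71, 210.83, 236.24], 'ee_rot': [179.17, -0.4, 26.47], 'force': [-0.33, -0.7, -2.99], 'gripper_width': 21.94}
tool shift cm [6.7  1.19]
```

View pics/w3.png

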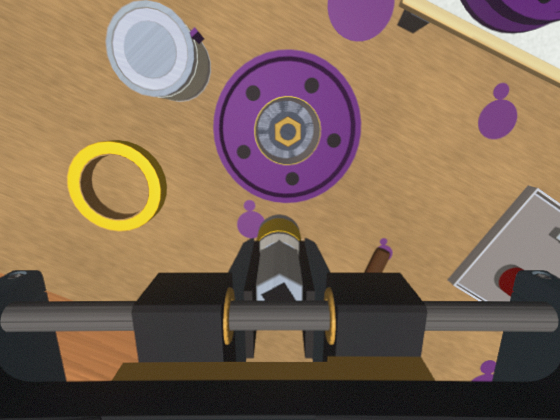

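The nut is at (288,130) inside the boss, with the held socket at the bottom centre. I'll zoom in for the nut's size, angle and centre.

Run:
```python
from h import *
im=cv2.imread('pics/w3.png'); a=cv2.resize(im[95:167,248:328],(800,720),interpolation=cv2.INTER_CUBIC)[60:660]; cv2.imwrite('pics/w3z.png',a)
f=cam('wrist')
hsv=cv2.cvtColor(f['color'],cv2.COLOR_RGB2HSV); roi=np.zeros((420,560),np.uint8); roi[90:170,240:340]=255
m=cv2.inRange(hsv,(12,90,90),(32,255,255))&roi; c=cv2.findContours(m,cv2.RETR_EXTERNAL,cv2.CHAIN_APPROX_NONE)[0]
for k in sorted(c,key=cv2.contourArea)[-2:]:print(cv2.contourArea(k),cv2.minEnclosingCircle(k), onz(f,*cv2.minEnclosingCircle(k)[0],106))
p=cv2.inRange(hsv,(130,80,30),(160,255,255)); roi[:]=0; roi[40:215,205:370]=255
k=max(cv2.findContours(p&roi,cv2.RETR_EXTERNAL,cv2.CHAIN_APPROX_NONE)[0],key=cv2.contourArea);e=cv2.fitEllipse(k);print(e,onz(f,*e[0],94))
```

```text
73.5 ((284.2073059082031, 128.23170471191406), 34.321380615234375) [542.5 237.1 106. ]
561.5 ((284.9473571777344, 129.57894897460938), 14.6170015335083) [541.8 236.1 106. ]
((284.4373474121094, 124.28035736083984), (146.5784149169922, 152.52134704589844), 4.563492774963379) [545.4 238.   94. ]
```

View pics/w3z.png

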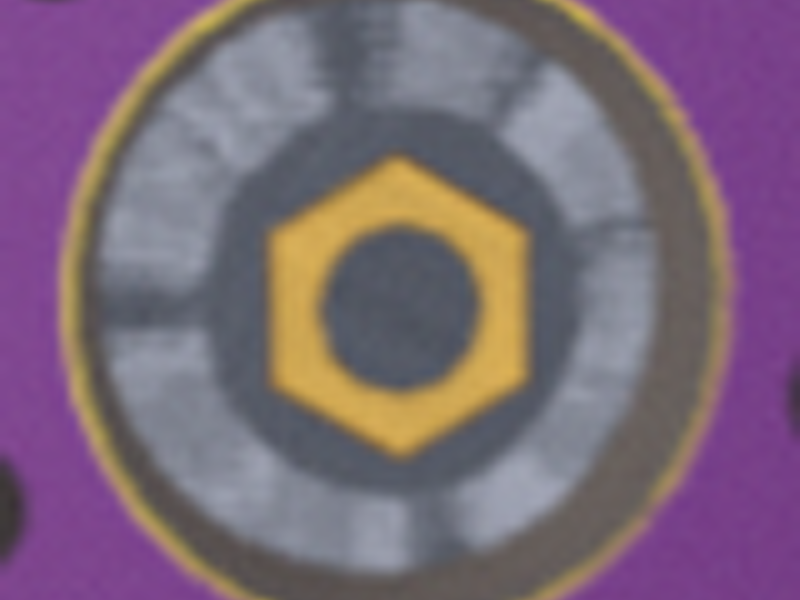

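```bash
python3 -m jog '[[[0,0,0],0,0],[[0,0,0],0,0]]' >/dev/null
cat >> h.py <<'E'
def nut(f,box,z):
    hsv=cv2.cvtColor(f['color'],cv2.COLOR_RGB2HSV); m=cv2.inRange(hsv,(12,90,90),(32,255,255)); r=np.zeros_like(m); x0,y0,x1,y1=box; r[y0:y1,x0:x1]=255
    k=max(cv2.findContours(m&r,cv2.RETR_EXTERNAL,cv2.CHAIN_APPROX_NONE)[0],key=cv2.contourArea); h=cv2.convexHull(k)
    for e in np.arange(.5,6,.1):
        q=cv2.approxPolyDP(h,e,True)[:,0]
        if len(q)<=6: break
    print('px',q.tolist()); M=cv2.moments(h); print('centroid',M['m10']/M['m00'],M['m01']/M['m00']); return hexa(f,q,z)
E
python3 - <<'E'
from h import *
for i in range(2):
    f=cam('wrist'); s=st(); c,a=nut(f,(250,95,325,170),106); delta(s,*c); print('jaw mod60',(s['ee_rot'][2]-90)%60)
save(f,'w4.png')
hsv=cv2.cvtColor(f['color'],cv2.COLOR_RGB2HSV)
m=cv2.inRange(hsv,(18,120,40),(34,255,200)); m[:205]=0; m[250:]=0; m[:,:240]=0; m[:,325:]=0
ys,xs=np.nonzero(m); print('sleeve',xs.min(),xs.max(),ys.min(),ys.max())
# predicted far edges of socket bottom
R=cv2.Rodrigues(np.zeros(3))[0]; a=np.radians(s['ee_rot'][2]); ex=np.array([np.cos(a),np.sin(a),0]); ey=np.array([np.sin(a),-np.cos(a),0]); p=np.array(s['ee_pos'])
for h in(73,31+0):
  b=p-[0,0,h]; print(h,[proj(f,b+15.5*v).round(1).tolist() for v in(ex,ey,-ey)])
E
```

```text
{'time_s': 5.42, 'ee_pos': [473.77, 205.01, 236.11], 'ee_rot': [179.04, -0.27, 26.08], 'force': [0.02, -0.78, -3.04], 'gripper_width': 22.07}
px [[281, 113], [292, 119], [293, 134], [279, 142], [268, 136], [267, 121]]
centroid 280.0549886621315 127.44897959183673
centre [541.56666667 236.13333333] radii [11.7 12.1 12.1 11.8 12.2 12.1] flat normal angles mod 60: 57.61249321960433
tool shift cm [7.46 0.18]
jaw mod60 56.07705106659627
{'time_s': 5.48, 'ee_pos': [473.79, 205.24, 236.13], 'ee_rot': [179.05, -0.28, 26.09], 'force': [0.32, 0.17, -1.75], 'gripper_width': 21.75}
px [[281, 113], [292, 119], [292, 135], [279, 142], [268, 136], [267, 120]]
centroid 279.67646211466433 127.39354652837797
centre [541.55 236.15] radii [11.7 12.2 11.9 11.8 12.1 12.3] flat normal angles mod 60: 56.25391617389563
tool shift cm [7.44 0.2 ]
jaw mod60 56.086724546518425
sleeve 256 324 216 242
73 [[278.5, 214.2], [299.5, 234.4], [257.4, 234.6]]
31 [[279.5, 233.9], [304.8, 257.7], [254.1, 258.0]]
```

```bash
python3 -m jog '[[[3.8,0.1,0],-0.4,0],[[3.7,0.1,0],0,0],[[0,0,1.5],0,0],[[0,0,1.5],0,0],[[0,0,0],0,0],[[0,0,0],0,0]]'
python3 - <<'E'
from h import *
f=cam('wrist');s=st(); delta(s,542.3,236.5); print('jaw mod60',(s['ee_rot'][2]-90)%60); save(f,'w5.png')
E
```

```text
time_s: 6.22
ee_pos: [542.4, 232.9, 205.0]
ee_rot: [179.1, -0.1, 26.2]
force: [0.0, 0.7, -2.6]
gripper_width: 21.9
{'time_s': 6.28, 'ee_pos': [542.29, 232.87, 205.02], 'ee_rot': [179.05, -0.12, 26.21], 'force': [-1.02, -0.18, -2.41], 'gripper_width': 21.81}
tool shift cm [ 0.16 -0.33]
jaw mod60 56.21460586984223
```

View pics/w5.png

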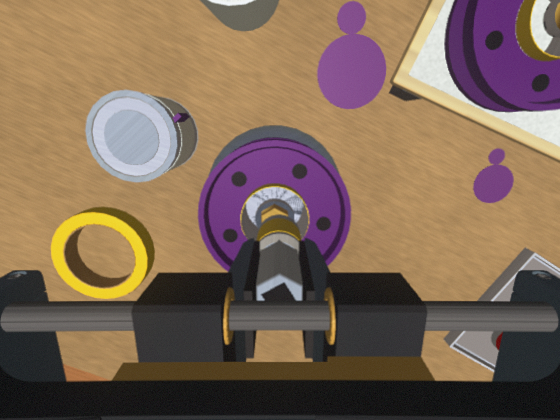

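The picture shows the socket nearly over the nut, whose top corner is just visible at (274,208). I'll correct and go lower.

```bash
python3 -m jog '[[[0.16,-0.33,0],-0.4,0],[[0,0,1.5],0,0],[[0,0,0],0,0]]'
python3 - <<'E'
from h import *
f=cam('wrist');s=st(); delta(s,542.3,236.5); print('jaw mod60',(s['ee_rot'][2]-90)%60)
E
```

```text
time_s: 6.65
ee_pos: [542.2, 236.7, 190.0]
ee_rot: [179.1, -0.2, 26.7]
force: [-0.5, 1.3, -1.5]
gripper_width: 21.8
{'time_s': 6.7, 'ee_pos': [542.86, 237.0, 190.92], 'ee_rot': [179.05, -0.33, 26.66], 'force': [0.67, 0.13, -2.07], 'gripper_width': 21.63}
tool shift cm [-0.07  0.02]
jaw mod60 56.65599881434394
```

```bash
python3 -m jog '[[[0,0,0.8],0,0],[[0,0,0.4],0,0]]'; python3 -m jog '[[[0,0,0.4],0,0]]'
```

```text
time_s: 6.95
ee_pos: [543.3, 237.0, 178.6]
ee_rot: [179.0, -0.4, 26.7]
force: [-0.2, 0.7, 1.5]
gripper_width: 21.8
time_s: 7.08
ee_pos: [543.0, 236.6, 175.7]
ee_rot: [179.0, -0.3, 26.7]
force: [-2.3, -2.3, 0.2]
gripper_width: 21.7
```

```bash
python3 -m jog '[[[-0.05,0,0.4],0,0]]'; python3 -m jog '[[[0,0,0.4],0,0]]'
```

```text
time_s: 7.2
ee_pos: [542.5, 236.3, 171.5]
ee_rot: [179.0, -0.3, 26.7]
force: [-0.2, -0.0, -1.7]
gripper_width: 21.6
time_s: 7.32
ee_pos: [542.5, 236.2, 167.1]
ee_rot: [179.0, -0.3, 26.7]
force: [-0.3, -0.1, -2.5]
gripper_width: 21.7
```

It's going in freely. I'll press gently until it seats.

```bash
python3 -m jog '[[[0,0,0.3],0,0]]'; python3 -m jog '[[[0,0,0.15],0,0],[[0,0,0.1],0,0]]'
```

```text
time_s: 7.45
ee_pos: [542.7, 236.3, 165.8]
ee_rot: [179.0, -0.4, 26.6]
force: [-4.9, -2.2, 21.1]
gripper_width: 22.0
time_s: 7.7
ee_pos: [542.5, 236.2, 166.0]
ee_rot: [179.0, -0.5, 26.6]
force: [-3.2, -1.1, 3.8]
gripper_width: 21.9
```

There was firm contact (21 N) at TCP z 165.8, where a fully home socket was predicted at 165.9. One last look before handing in.

```bash
python3 -m jog '[[[0,0,0],0,0],[[0,0,0],0,0]]' 30
python3 - <<'E'
from h import *
f=cam('scene'); g=cam('wrist'); o=np.zeros((420,800,3),np.uint8); im=f['color'][:,:,::-1]
o[:,:400]=cv2.resize(im[130:320,150:420],(400,420)); o[:,400:]=cv2.resize(g['color'][:,:,::-1][150:360,180:380],(400,420)); cv2.imwrite('pics/fin.png',o); st()
E
```

```text
time_s: 7.95
ee_pos: [542.4, 236.2, 166.0]
ee_rot: [179.0, -0.5, 26.6]
force: [-2.0, -1.2, 1.7]
gripper_width: 21.8
{'time_s': 8.05, 'ee_pos': [542.45, 236.2, 166.03], 'ee_rot': [179.04, -0.46, 26.65], 'force': [-2.21, -0.3, 1.29], 'gripper_width': 22.08}
```

View pics/fin.png

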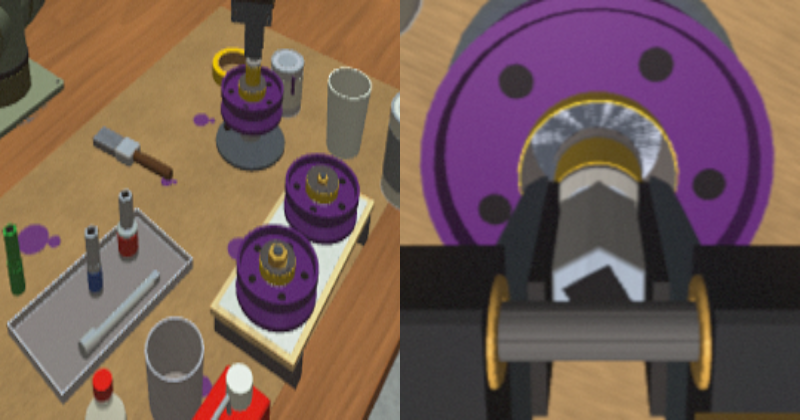

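The yellow socket sits down inside the counterbore and is upright in the hand. Red and blue still stand in the tray, and the bystanders look unmoved.

```bash
python3 -c "
from workcell import job_done; print(job_done())"
```

```text
the job is handed in; nothing more can be done
None
```

The yellow 22 mm socket (socket_2) is fully home on the stand nut, upright and still gripped at 30 N. I handed the job in at about 8 s of the 72 s allowed.

- **Choice of socket:** The cameras showed the stand nut at about 22 mm across flats, so I tried yellow first and it fitted. No other socket had to be tried or put back.
- **Fit:** The socket slid past the nut and boss heights with little force. It stopped firmly at 21 N with the hand at z 165.8 mm, against 165.9 mm predicted for fully home.
- **Last checks:** The hand was steady at z 166.0 mm with the jaws at 22 mm and about 2–3 N left on the tool. The last picture shows the blue and red sockets standing in the tray and no sign of touched paint. The bystanders look unmoved.
- **What disagreed:** The tool reads about 1° off vertical, the same tilt it had when it gripped the upright socket, so the socket should be upright and within the 4° limit. I did not measure the socket's own tilt or centring directly.

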